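# Lock the suction shelf and hang the tongue scraper in its slanted eyelet

## Task

First turn the suction shelf's lock handle all the way down to its locked stop. Then take the tongue scraper (the one with the round collar and the wire loop on top) out of the ceramic stand, put its rod end through the slanted eyelet on the front of the shelf until the collar sits on the eyelet's rim, and let go, leaving the handle locked. Leave the dental pick in its well, and do not push about the things on the shelf.

Things in the scene. Friction and masses are not known exactly. Their poses are not given: they have to be found in the camera images.
- shelf: Clear shelf fixed to a tiled upstand (face at world x = 0.70 m, 165 mm high, 32 mm thick). Origin on the tile face, 105 mm below the shelf's top; x into the tiles, y to the robot's left, z up; never turned; its height and place along the wall vary. The slab covers local x -100 to 0, y -170 to 100, z 97 to 105 mm. Loose things up to 55 mm tall stand on it.
- eyelet: Steel eyelet on a short arm in front of the shelf, fixed to it: sleeve 22 mm long, bore 13 mm, mouth widening to 19 mm in the top 6 mm, rim 25 mm outside. Origin at the upper rim's centre; z is the bore's axis, up and out, leaning 30 degrees from vertical towards the robot (the rod goes in downwards and away from the robot); y level, to the left. Open below, 85 mm free along the axis.
- lock (a joint): Angle of the white lock handle, rad, about a level axis along world x: 0 = off, pointing to the robot's left, 40 degrees above level; grows as it is pushed down; 1.4 = locked stop, to the left, 40 degrees below level. Stays where it is left; takes about 2 N at its end to turn.
- lock_pivot (a point): Centre of the lock handle's axis, 47 mm in front of the tiles; fixed to the shelf at its left end, 65 mm left of the slab's end. Hub radius 13 mm.
- lock_tip (a point): Outer end of the lock handle, 70 mm from the pivot, moving with it. The handle is a bar 10 mm thick and 16 mm deep (along x), its mid-depth at this point.
- stand: White ceramic stand fixed on the counter, 50 x 120 x 55 mm high. Origin at the centre of its underside; y along its length. Two wells 11 mm wide and 45 mm deep (floor 10 mm above the counter) at local y -35 and +35 mm.
- scraper: Tongue scraper, 148 mm long, 50 g, rod end down in one of the wells. Origin at the rod's tapered lower tip, z up along it. Steel rod 9 mm thick, z 0 to 85 mm; round collar 26 mm across, 85 to 90; white grip 18 (x) by 12 mm (y), 90 to 128; wire loop in the x-z plane, 30 mm wide, 4 mm thick, up to 148. Best grasped from above across y (the 12 mm flats).
- collar (a point): Centre of the underside of the scraper's collar, 85 mm up from the rod tip.
- pick: Dental pick handle, plain grey plastic, 95 mm long, 9 to 12 mm thick, no collar, standing in the other well. Origin at its lower tip. Leave it alone.
- swab_case: White plastic swab case with sliding lid, 50 x 38 x 27 mm, on the shelf; origin under its centre.
- ring_holder: White ceramic ring holder, a cone on a 40 mm dish, 42 mm tall, on the shelf; origin under its centre.
- bottle: Small glass bottle, 32 mm across, 55 mm tall, on the shelf; origin under its centre.
- brush_cover: Purple plastic toothbrush cover, 55 x 26 x 18 mm, on the shelf; origin under its centre.
Not all that is in view belongs to the job. There is more than one size of the scraper; the job needs the larger. Of the things that look like the stand, the larger one is meant.

How it is judged (in metres and radians):
On the way, in this order (a step that is already met when the one before it is completed fails the run):
1. the lock handle is at its locked stop (value of joint lock above 1.22 rad), for 0.2 s.
2. the scraper's rod is through the eyelet with the collar on the rim (distance between collar and eyelet below 0.008 m and angle between the z axis of scraper and the z axis of eyelet, either way round below 0.25 rad and z of scraper in the frame of eyelet below -0.07 m), for 0.2 s.
At the end, for the whole second after the job is handed in: The lock handle is within 0.18 rad of its locked stop; the scraper's rod is through the eyelet, collar underside within 8 mm of the rim's centre, axes within 0.25 rad, released and at rest; the dental pick still stands in its well (all of step 2 and value of joint lock above 1.22 rad and linear speed of scraper below 0.02 m/s and distance between pick and stand below 0.05 m); the robot touches nothing.
It fails at once if the swab case is pushed more than 30 mm or tipped over (distance of swab_case from where it was at the start of the episode above 0.03 m or angle between swab_case's own z axis and vertical above 0.6 rad).
It fails at once if the ring holder is pushed more than 30 mm or tipped over (distance of ring_holder from where it was at the start of the episode above 0.03 m or angle between ring_holder's own z axis and vertical above 0.6 rad).
It fails at once if the glass bottle is pushed more than 30 mm or tipped over (distance of bottle from where it was at the start of the episode above 0.03 m or angle between bottle's own z axis and vertical above 0.6 rad).
It fails at once if the toothbrush cover is pushed more than 30 mm or tipped over (distance of brush_cover from where it was at the start of the episode above 0.03 m or angle between brush_cover's own z axis and vertical above 0.6 rad).
It fails at once if the dental pick is taken from its well (distance of pick from where it was at the start of the episode above 0.03 m).
It also fails if it takes over 67 s, if anything falls off the work surface, if the arm or the gripper's body presses on something with over 40 N, if the wrist force passes 120 N, or if a joint passes its speed limit or range.

## Robot

A 6-joint arm with a two-finger parallel gripper is mounted at the origin on the work surface. World frame = base frame: x ahead of the robot, y to its left, z up, the work surface at z = 0. Lengths are in m, angles in degrees, forces in N, time in s.
With the tool pointing down it reaches from about 0.375 to 0.9 m from the base axis. Payload 3.1 kg.
Tool frame: the origin (TCP) lies on the centre line of the jaws, within the pads' length; the fingertips stand 19 mm ahead of it and the grasp point (between the pads) is the TCP (tips_ahead is the distance from the TCP to the fingertips, in m); z points along the fingers, y is the line along which they close (so a half turn about z gives the same grasp; the last joint's range is limited). The gripper opens to 87 mm and grips with 3 to 60 N. Pads are 19 mm wide; open, the fingers measure 117 mm over their backs; the gripper's body (75 mm by 190 mm) begins 51 mm behind the grasp point.
Start: joints at [65.632, 30.224, 82.088, -0, 67.689, -10.227], TCP at [0.153, 0.606, 0.242] pointing down, gripper open.
Joint ranges: [-176.69, 176.69], [-43.24, 126.21], [12.49, 139.97], [-82, 262], [0, 151.66], [-163.58, 163.58]. Speed limits (degrees/s): [159.86, 159.86, 180, 180, 180, 180].

## Interface

Orientations are given as a 3x3 rotation matrix whose columns are the frame's x, y, z axes.
In Python, from rig import read_state, capture, hand_in, trace, landmark_of, tips_ahead gives the robot as it stands.
- The arm moves only by the shell command python3 -m jog 'ROWS'. ROWS is JSON, a list of rows, each an object of numbers: "tx", "ty", "tz": the shift along the tool's x, y, z in cm; "roll": the turn about the tool's z in rad; "jaw": the opening, from 0 (shut) to 1 (fully open). A call has 1 to 8 rows; each row shifts and turns the commanded pose from where the row before left it, along the tool's axes as they then stand; what a row does not reach is not made up. A row lasts 1/10 s, in which the tool goes at most 50 mm and 8.59 degrees, less where a joint would pass 70% of its speed; a pose out of reach is approached as far as the arm can. A call with a gripper value outside its range is refused whole. The fingers move at their own pace and stop on an object; the grip force is fixed at half the most. Time passes only in rows, so rows that do not move let the fingers close. It gives the time, the measured TCP pose, the force, the opening and the grip force at its end, in the units of the state.
- read_state(): the state, without advancing time (a new reading comes with each control period).
- capture(name): name is "scene" or "side" or "wrist"; returns a dict with "img" (420x560x3 uint8, red, green, blue), "vertical_fov" (degrees; the focal length in pixels is half the picture's height over the tangent of half this angle, whatever the lens; pixels are square), "cx", "cy" (the principal point, pixels), "cam_to_world" (4x4, takes a point from camera to world coordinates); the wrist camera has in their place "tool_from_camera" (4x4, takes a point from camera to tool coordinates, whose origin is the TCP and whose axes are the flange's). Camera axes: x right, y up, looking along -z (the intrinsics and any distortion apply to the point x, -y, -z); pixel columns grow to the right and rows downward; lengths in m; the calibration is good to about 2 mm. A picture is of the moment at which its call begins: read the wrist's pose just before it. There is no depth.
- hand_in(): hands the job in; it is judged then, once.
Trained networks look in the newest picture that a camera, given by its name, has taken for a name from the list of things; names that differ only in an ending like _2 or _b are one class to them, and where a whole thing is asked for, a point or a joint stands for the part that bears it (a point fixed in the world has none). Each returns a list of dicts, best first, with "p" (0 to 1); they miss things now and then, are a little off and sometimes report something else, mostly with a low value. They report only what shows in the picture. A call takes as long as a camera call. They do not tell look-alikes from the thing itself.
- trace(camera, thing): "pixels" (420x560 bool, what is visible of it) and "bbox" ([left, top, width, height] in pixels, round what is visible of it).
- landmark_of(camera, thing): "point" ([row, column] in pixels: a listed point, or the origin of a listed thing).
The state is a dict: "time_s": time; "joint_positions": joint angles; "qvel": joint speeds; "tau": joint torques, N m; "position": TCP position; "tcp_rot": TCP orientation; "force": force on the tool from outside, world axes, zero at the start; "moment": the same for the moment, N m; "opening": opening from 0.0 (shut) to 1.0 (fully open); "grasp_force": force on a finger pad.
Only numpy, scipy, OpenCV 4.12 (cv2) and the standard library are available. Lean on these libraries where they do the work, as an engineer would, in place of code of your own. Each camera call takes 0.05 s, during which the arm holds its last target. There are 200 camera calls.

## Working session

There is one attempt and no reset: what is moved stays moved. The work goes in short steps, Python scripts to look and compute and a shell command to move; the robot and the scene stay as the last step left them, time stands still between calls to the robot, and variables do not carry over. Pictures are saved under pics/ and viewed, at most 10 in all, crops included, and the job is handed in when it is done.

```bash
ls; mkdir -p pics
cat > h.py <<'E'
import numpy as np, cv2
from rig import *
np.set_printoptions(precision=4,suppress=True)
def cap(n,save=None):
    s=read_state(); c=capture(n)
    if save: cv2.imwrite('pics/'+save,c['img'][:,:,::-1])
    if 'cam_to_world' in c: T=np.array(c['cam_to_world'])
    else:
        B=np.eye(4);B[:3,:3]=s['tcp_rot'];B[:3,3]=s['position'];T=B@np.array(c['tool_from_camera'])
    c['T']=T;c['f']=210/np.tan(np.radians(c['vertical_fov'])/2)
    return c
def ray(c,rc):
    r,k=rc
    d=c['T'][:3,:3]@np.array([(k-c['cx'])/c['f'],-(r-c['cy'])/c['f'],-1])
    return c['T'][:3,3],d/np.linalg.norm(d)
def onplane(c,rc,ax,v):
    o,d=ray(c,rc);return o+d*(v-o[ax])/d[ax]
def proj(c,p):
    q=c['T'][:3,:3].T@(np.array(p)-c['T'][:3,3]);return np.array([c['cy']-c['f']*q[1]/-q[2],c['cx']+c['f']*q[0]/-q[2]])
def tri(rs):
    A=0;b=0
    for o,d in rs:
        P=np.eye(3)-np.outer(d,d);A=A+P;b=b+P@o
    x=np.linalg.solve(A,b);return x,[np.linalg.norm((np.eye(3)-np.outer(d,d))@(x-o)) for o,d in rs]
E
python3 - <<'E'
from h import *
for n in ['scene','side']:
    c=cap(n,n+'0.png');print(n,[(k,v) for k,v in c.items() if k not in('img','T')],c['f'])
    for t in ['shelf','eyelet','lock_pivot','lock_tip','stand','scraper','collar','pick']:
        print(t,[(round(x['p'],2),np.round(x['point'],1)) for x in landmark_of(n,t)][:4])
print({k:v for k,v in read_state().items()}, tips_ahead)
a=[cv2.imread(f'pics/{n}0.png') for n in('scene','side')]
cv2.imwrite('pics/both.png',np.hstack(a)[:, :] if 0 else cv2.resize(np.vstack(a),None,fx=.7,fy=.7))
E
```

```text
pics
scene [('vertical_fov', 55.08728102488284), ('cx', 283.00858933537546), ('cy', 206.90724666273965), ('cam_to_world', array([[ 0.197 , -0.6167,  0.7622,  1.1103],
       [ 0.9802,  0.1387, -0.1412, -0.0672],
       [-0.0186,  0.7749,  0.6318,  0.6277],
       [ 0.    ,  0.    ,  0.    ,  1.    ]])), ('f', np.float64(402.6571456030179))] 402.6571456030179
shelf [(0.53, array([242.7, 377. ]))]
eyelet [(0.68, array([238.7, 198. ]))]
lock_pivot [(0.91, array([262.5, 337.9]))]
lock_tip [(0.91, array([244. , 379.2]))]
stand [(0.74, array([225.9, 345.7])), (0.71, array([191.3, 348.8]))]
scraper [(0.71, array([249.1, 376.1]))]
collar [(0.69, array([193.6, 361.6])), (0.58, array([229.5, 378.4]))]
pick []
side [('vertical_fov', 57.71588731695998), ('cx', 279.5888665257322), ('cy', 210.45947038414295), ('cam_to_world', array([[-0.7101,  0.3566, -0.6072,  0.1093],
       [-0.7041, -0.3589,  0.6127,  0.4388],
       [ 0.0006,  0.8626,  0.5059,  0.4911],
       [ 0.    ,  0.    ,  0.    ,  1.    ]])), ('f', np.float64(381.07519566956427))] 381.07519566956427
shelf [(0.68, array([223.9, 245.7])
[... 207 characters left out ...]
6, array([180.4, 278.5])), (0.55, array([326.9, 176.1]))]
collar [(0.85, array([297.2, 166.5])), (0.76, array([310.3, 203.3]))]
pick []
{'time_s': 0.9, 'joint_positions': array([ 65.6329,  30.2204,  82.0875,   0.0004,  67.69  , -10.2288]), 'qvel': array([-0.0734,  0.0627, -0.1079,  0.0414, -0.0456, -0.0463]), 'tau': array([  0.0001, -43.9998, -17.6991,   0.0634,   0.0504,  -0.    ]), 'position': array([0.1526, 0.6061, 0.2416]), 'tcp_rot': array([[-0.9697,  0.2443,  0.    ],
       [ 0.2443,  0.9697,  0.    ],
       [-0.    ,  0.    , -1.    ]]), 'force': array([ 0.0333,  0.5988, -0.4381]), 'moment': array([ 0.0359, -0.0069,  0.0056]), 'grasp_force': 0.0, 'opening': 1.0001574551922616} 0.019
```

View pics/scene0.png

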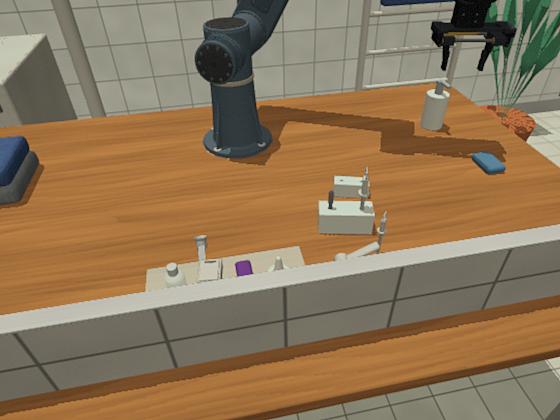

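View pics/side0.png

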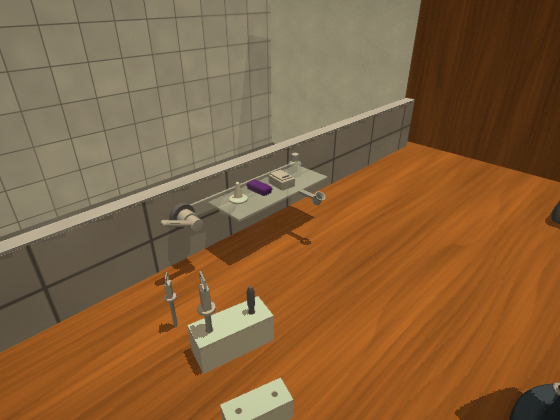

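The pictures show the large stand at scene (col 346, row 217) / side (232, 335), with the large scraper at its left end: collar at scene (362, 194), side (203, 310). The pick is in its right well. The lock handle's tip is at scene (379, 244), and the eyelet is at scene (200, 240), side (318, 195). A smaller scraper stands behind.

Run:
```python
from h import *
C={n:cap(n) for n in('scene','side')}
L={}
for n in C:
    for t in ['eyelet','lock_pivot','lock_tip','stand','collar','swab_case','ring_holder','bottle','brush_cover','shelf']:
        L[n,t]=[x['point'] for x in landmark_of(n,t)]
def pick(t):
    best=None;out=[]
    for a in L['scene',t]:
        for b in L['side',t]:
            x,e=tri([ray(C['scene'],a),ray(C['side'],b)]);out.append((np.round(x,4),np.round(max(e),4),np.round(a),np.round(b)))
    for o in out: 
        if o[1]<.02:print(t,*o)
for t in ['eyelet','lock_pivot','lock_tip','stand','collar','swab_case','ring_holder','bottle','brush_cover','shelf']:pick(t)
# stand top outline
for n in C:
    for x in trace(n,'stand')[:2]:
        ys,xs=np.nonzero(x['pixels']);print(n,x['bbox'],x['p'])
    for x in trace(n,'scraper')[:2]: print(n,'scr',x['bbox'],x['p'])
    for x in trace(n,'pick')[:2]: print(n,'pick',x['bbox'],x['p'])
im=C['side']['img'][:,:,::-1];a=cv2.resize(im[260:420,150:310],(480,480),interpolation=2)
im2=C['scene']['img'][:,:,::-1];b=cv2.resize(im2[155:255,310:410],(480,480),interpolation=2)
cv2.imwrite('pics/z1.png',cv2.resize(np.hstack([a,b]),(800,400)))
```

```text
eyelet [ 0.5477 -0.1226  0.1149] 0.0035 [237. 197.] [196. 318.]
lock_pivot [0.6545 0.114  0.104 ] 0.004 [263. 337.] [223. 194.]
lock_tip [0.6554 0.182  0.1424] 0.0001 [243. 379.] [218. 161.]
stand [0.4077 0.2243 0.0593] 0.0049 [192. 349.] [347. 232.]
stand [0.4494 0.201  0.0018] 0.0001 [224. 345.] [347. 232.]
collar [0.4597 0.2288 0.0947] 0.005 [193. 360.] [311. 205.]
collar [0.5531 0.2434 0.0665] 0.003 [230. 382.] [298. 166.]
swab_case [ 0.6519 -0.1056  0.1177] 0.0018 [279. 212.] [180. 279.]
ring_holder [0.6568 0.0059 0.1105] 0.0016 [272. 277.] [200. 238.]
bottle [ 0.6605 -0.1574  0.1143] 0.0018 [288. 179.] [174. 291.]
brush_cover [ 0.6593 -0.055   0.1063] 0.0055 [280. 240.] [193. 258.]
scene [331.3, 175.4, 31.9, 23.1] 0.66
scene [319.1, 198.0, 51.7, 36.3] 0.61
scene scr [357.7, 175.3, 10.6, 35.0] 0.74
scene scr [376.2, 209.1, 11.2, 35.7] 0.67
scene pick [334.4, 241.1, 44.4, 20.2] 0.51
side [223.1, 378.6, 69.1, 41.4] 0.86
side [190.9, 297.0, 85.2, 77.7] 0.59
side scr [196.8, 268.3, 16.1, 63.9] 0.79
side scr [163.5, 270.9, 17.6, 57.1] 0.62
side pick [245.1, 285.1, 13.0, 30.8] 0.69
```

View pics/z1.png

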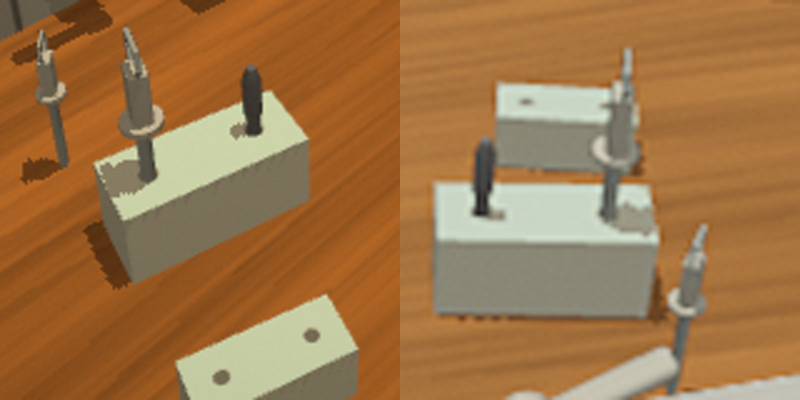

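Geometry checks out: the pivot is 47 mm off the tiles, and the stand's base is at z≈0 with the collar at about 95 mm. I'll do the lock first, with the jaws shut and tool y along world y so the body clears the tiles.

```bash
python3 -m jog '[{"roll":-0.1234,"jaw":0},{"roll":-0.1234,"jaw":0},{"tx":-3.5,"ty":-3.2,"jaw":0},{"tx":-3.5,"ty":-3.2,"jaw":0},{"tx":-3.5,"ty":-3.2,"jaw":0},{"tx":-3.5,"ty":-3.2,"jaw":0},{"tx":-3.5,"ty":-3.2,"jaw":0},{"tx":-3.5,"ty":-3.2,"jaw":0}]'; python3 -m jog '[{"tx":-3.5,"ty":-3.2,"jaw":0},{"tx":-3.5,"ty":-3.2,"jaw":0},{"tx":-3.5,"ty":-3.2,"jaw":0},{"tx":-3.5,"ty":-3.2,"jaw":0},{"tx":-3.5,"ty":-3.2,"jaw":0},{"tx":-3.5,"ty":-3.2,"jaw":0},{"tx":-3.5,"ty":-3.0,"jaw":0},{"jaw":0}]'
```

```text
$[0]: bad value
$[0]: bad value
```

```bash
python3 -m jog '[{"tx":0,"ty":0,"tz":0,"roll":-0.1234,"jaw":0.0}]'; python3 -m jog '[{"roll":-0.12}]'
```

```text
time_s: 2.4
position: [0.1526, 0.6061, 0.2416]
tcp_rot: [[-0.993, 0.12, 0.0], [0.12, 0.993, 0.0], [0.0, 0.0, -1.0]]
force: [-0.8, -0.5, 0.8]
opening: 0.963
grasp_force: 0.0$[0]: bad value
```

```bash
python3 -m jog '[{"tx":0,"ty":0,"tz":0,"roll":-0.1234,"jaw":0},{"tx":-3.5,"ty":-3.2,"tz":0,"roll":0,"jaw":0},{"tx":-3.5,"ty":-3.2,"tz":0,"roll":0,"jaw":0},{"tx":-3.5,"ty":-3.2,"tz":0,"roll":0,"jaw":0},{"tx":-3.5,"ty":-3.2,"tz":0,"roll":0,"jaw":0},{"tx":-3.5,"ty":-3.2,"tz":0,"roll":0,"jaw":0},{"tx":-3.5,"ty":-3.2,"tz":0,"roll":0,"jaw":0},{"tx":-3.5,"ty":-3.2,"tz":0,"roll":0,"jaw":0}]'; python3 -m jog '[{"tx":-3.5,"ty":-3.2,"tz":0,"roll":0,"jaw":0},{"tx":-3.5,"ty":-3.2,"tz":0,"roll":0,"jaw":0},{"tx":-3.5,"ty":-3.2,"tz":0,"roll":0,"jaw":0},{"tx":-3.5,"ty":-3.2,"tz":0,"roll":0,"jaw":0},{"tx":-3.5,"ty":-3.2,"tz":0,"roll":0,"jaw":0},{"tx":-3.5,"ty":-3.2,"tz":0,"roll":0,"jaw":0},{"tx":-3.5,"ty":-2.8,"tz":0,"roll":0,"jaw":0},{"tx":0,"ty":0,"tz":0,"roll":0,"jaw":0}]'
python3 - <<'E'
from h import *
c=cap('wrist','w1.png')
for t in ['lock_pivot','lock_tip']:
    for x in landmark_of('wrist',t)[:2]: print(t,x['p'],np.round(x['point']),onplane(c,x['point'],2,.104),onplane(c,x['point'],2,.147))
E
```

```text
time_s: 3.2
position: [0.399, 0.3807, 0.2418]
tcp_rot: [[-1.0, -0.0, 0.001], [-0.0, 1.0, 0.0], [-0.001, 0.0, -1.0]]
force: [-0.4, -0.4, 0.0]
opening: 0.265
grasp_force: 0.0
time_s: 4.0
position: [0.6478, 0.1573, 0.2415]
tcp_rot: [[-1.0, 0.006, 0.005], [0.006, 1.0, -0.002], [-0.005, -0.002, -1.0]]
force: [-1.2, 0.2, 0.7]
opening: 0.009
grasp_force: 0.0
lock_pivot 0.69 [204. 244.] [0.6481 0.1183 0.104 ] [0.6355 0.1245 0.147 ]
lock_tip 0.71 [218. 319.] [0.6632 0.19   0.104 ] [0.6483 0.1852 0.147 ]
```

View pics/w1.png

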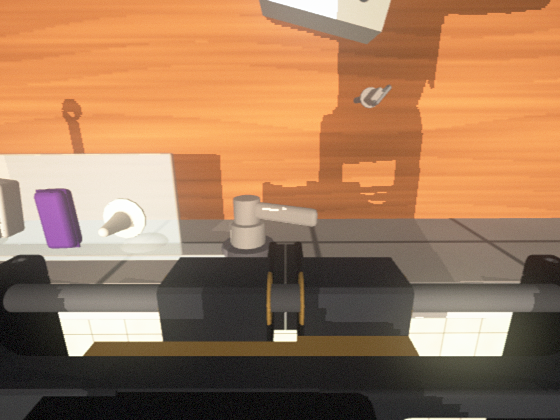

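The handle lies under the fingertips (wrist picture, pivot at col 245, tip at col 317), so I'll push down.

```bash
python3 -m jog '[{"tx":0,"ty":0.5,"tz":3,"roll":0,"jaw":0},{"tx":0,"ty":0,"tz":3,"roll":0,"jaw":0},{"tx":0,"ty":0,"tz":1,"roll":0,"jaw":0},{"tx":0,"ty":0,"tz":1,"roll":0,"jaw":0},{"tx":0,"ty":0,"tz":1,"roll":0,"jaw":0},{"tx":0,"ty":0,"tz":1,"roll":0,"jaw":0},{"tx":0,"ty":0,"tz":1,"roll":0,"jaw":0},{"tx":0,"ty":0,"tz":0,"roll":0,"jaw":0}]'; python3 -m jog '[{"tx":0,"ty":0,"tz":0.7,"roll":0,"jaw":0},{"tx":0,"ty":0,"tz":0.7,"roll":0,"jaw":0},{"tx":0,"ty":0,"tz":0,"roll":0,"jaw":0}]'
```

```text
time_s: 4.95
position: [0.6423, 0.1669, 0.1305]
tcp_rot: [[-1.0, -0.0, -0.001], [-0.0, 1.0, -0.0], [0.001, -0.0, -1.0]]
force: [-0.5, 0.1, 0.5]
opening: 0.007
grasp_force: 0.0
time_s: 5.25
position: [0.6426, 0.1667, 0.1167]
tcp_rot: [[-1.0, 0.0, -0.0], [0.0, 1.0, -0.0], [0.0, -0.0, -1.0]]
force: [-0.1, -0.2, 0.1]
opening: 0.005
grasp_force: 0.0
```

```bash
cat > lock.py <<'E'
from h import *
C={n:cap(n,n+'_l.png') for n in('scene','side')}
for t in ['lock_pivot','lock_tip']:
    P={n:landmark_of(n,t)[:1] for n in C}
    print(t,[(n,np.round(q[0]['point'],1),round(q[0]['p'],2)) if q else n for n,q in P.items()])
    for n,q in P.items():
        if q: print(onplane(C[n],q[0]['point'],0,.653))
    if all(P.values()): print(tri([ray(C[n],P[n][0]['point']) for n in C]))
E
python3 lock.py; python3 -c "
import cv2;i=cv2.imread('pics/side_l.png')[150:290,90:280];cv2.imwrite('pics/l1.png',cv2.resize(i,(760,560),interpolation=2))"
```

```text
lock_pivot [('scene', array([261. , 339.2]), 0.6), ('side', array([224.9, 193.1]), 0.58)]
[0.653  0.1147 0.1096]
[0.653  0.1224 0.103 ]
(array([0.6502, 0.1198, 0.1042]), [np.float64(0.0037040185611914747), np.float64(0.0037040185611913606)])
lock_tip [('scene', array([272.8, 280.8]), 0.44), ('side', array([246.7, 165.6]), 0.9)]
[0.653  0.0108 0.104 ]
[0.653  0.1842 0.0841]
(array([0.6609, 0.091 , 0.0701]), [np.float64(0.0823591833095659), np.float64(0.08235918330956603)])
```

View pics/l1.png

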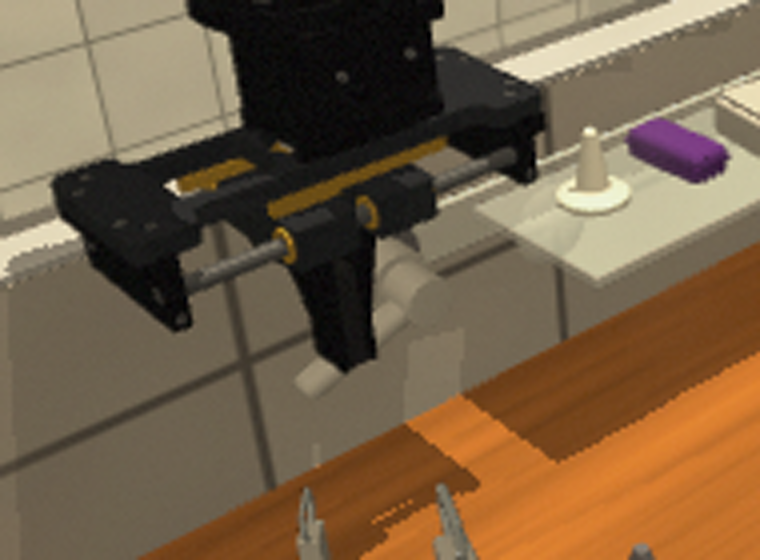

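The handle has moved with the finger and is now roughly 17° below level. I'll carry on to the stop.

```bash
python3 -m jog '[{"tx":0,"ty":0,"tz":0.6,"roll":0,"jaw":0},{"tx":0,"ty":0,"tz":0.5,"roll":0,"jaw":0},{"tx":0,"ty":0,"tz":0,"roll":0,"jaw":0}]';python3 -m jog '[{"tx":0,"ty":0,"tz":0.4,"roll":0,"jaw":0},{"tx":0,"ty":0,"tz":0,"roll":0,"jaw":0}]'; python3 lock.py
```

```text
time_s: 5.85
position: [0.6426, 0.1671, 0.1059]
tcp_rot: [[-1.0, 0.0, -0.0], [0.0, 1.0, 0.0], [0.0, 0.0, -1.0]]
force: [0.3, 1.1, 0.1]
opening: 0.004
grasp_force: 0.1
time_s: 6.05
position: [0.6426, 0.1671, 0.102]
tcp_rot: [[-1.0, 0.0, -0.0], [0.0, 1.0, 0.0], [0.0, 0.0, -1.0]]
force: [-0.0, -0.1, 0.3]
opening: 0.006
grasp_force: 0.2
lock_pivot [('scene', array([260.1, 336.1]), 0.68), ('side', array([222.3, 193.2]), 0.67)]
[0.653  0.1088 0.1132]
[0.653  0.1214 0.1084]
(array([0.6516, 0.1156, 0.1081]), [np.float64(0.005824562250759968), np.float64(0.005824562250759992)])
lock_tip ['scene', ('side', array([251., 172.]), 0.86)]
[0.653  0.1734 0.0688]
```

```bash
python3 -m jog '[{"tx":0,"ty":0,"tz":0.3,"roll":0,"jaw":0},{"tx":0,"ty":0,"tz":0,"roll":0,"jaw":0}]';python3 -m jog '[{"tx":0,"ty":0,"tz":0.3,"roll":0,"jaw":0},{"tx":0,"ty":0,"tz":0,"roll":0,"jaw":0}]';python3 -m jog '[{"tx":0,"ty":0,"tz":0.2,"roll":0,"jaw":0},{"tx":0,"ty":0,"tz":0,"roll":0,"jaw":0}]'
```

```text
time_s: 6.55
position: [0.6428, 0.1671, 0.0995]
tcp_rot: [[-1.0, 0.0, 0.0], [0.0, 1.0, 0.0], [-0.0, 0.0, -1.0]]
force: [0.8, 0.9, 1.1]
opening: 0.007
grasp_force: 0.4
time_s: 6.75
position: [0.6432, 0.1672, 0.0973]
tcp_rot: [[-1.0, 0.0, 0.001], [0.0, 1.0, 0.0], [-0.001, 0.0, -1.0]]
force: [0.1, -0.0, 6.1]
opening: 0.001
grasp_force: 1.9
time_s: 6.95
position: [0.6435, 0.1675, 0.0966]
tcp_rot: [[-1.0, 0.0, 0.002], [0.0, 1.0, 0.001], [-0.002, 0.001, -1.0]]
force: [-2.5, 0.5, 9.9]
opening: 0.002
grasp_force: 4.0
```

The force has risen to 10 N, so the handle is at its stop. I'll back off and view the stand from above.

```bash
python3 -m jog '[{"tx":0,"ty":0,"tz":-3,"roll":0,"jaw":0},{"tx":0,"ty":0,"tz":-5,"roll":0,"jaw":0},{"tx":0,"ty":0,"tz":-5,"roll":0,"jaw":0.3},{"tx":2,"ty":1.5,"tz":-4,"roll":0,"jaw":0.5},{"tx":3,"ty":2,"tz":-3,"roll":0,"jaw":0.5},{"tx":3,"ty":2,"tz":0,"roll":0,"jaw":0.5},{"tx":3,"ty":1,"tz":0,"roll":0,"jaw":0.5},{"tx":0,"ty":0,"tz":0,"roll":0,"jaw":0.5}]'; python3 lock.py
python3 - <<'E'
from h import *
c=cap('wrist','w2.png');print(read_state()['position'])
for t,z in [('collar',.095),('stand',0),('scraper',.01),('pick',.01)]:
    for x in landmark_of('wrist',t)[:2]: print(t,round(x['p'],2),np.round(x['point']),onplane(c,x['point'],2,z))
E
```

```text
time_s: 7.75
position: [0.5279, 0.2334, 0.2945]
tcp_rot: [[-1.0, -0.003, -0.004], [-0.003, 1.0, -0.0], [0.004, -0.0, -1.0]]
force: [-0.4, -1.4, -0.4]
opening: 0.447
grasp_force: 0.0
lock_pivot [('scene', array([263.9, 337.3]), 0.85), ('side', array([222.9, 193. ]), 0.64)]
[0.653  0.1117 0.1029]
[0.653  0.122  0.1073]
(array([0.6563, 0.1151, 0.104 ]), [np.float64(0.004374264879575474), np.float64(0.0043742648795753675)])
lock_tip ['scene', ('side', array([252.3, 175.2]), 0.97)]
[0.653  0.1676 0.0627]
[0.5337 0.2315 0.2941]
collar 0.87 [127. 283.] [0.4652 0.2296 0.095 ]
collar 0.58 [195. 295.] [0.5409 0.2436 0.095 ]
stand 0.9 [114. 265.] [0.4509 0.2044 0.    ]
scraper 0.76 [185. 290.] [0.5478 0.2389 0.01  ]
scraper 0.45 [109. 231.] [0.4451 0.1605 0.01  ]
pick 0.46 [110. 236.] [0.4466 0.1668 0.01  ]
```

View pics/w2.png

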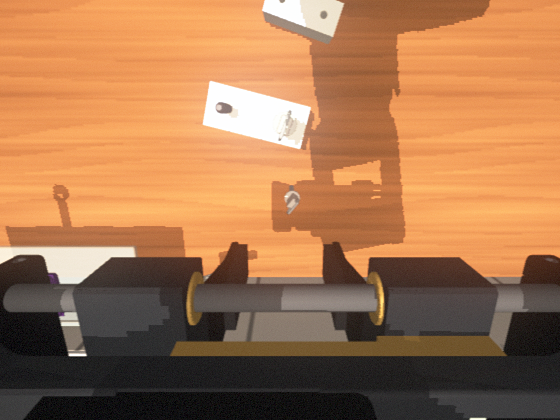

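Handle confirmed locked. The scraper is at wrist (285, 125) in the larger stand, which is yawed about 14°. I'll take a closer look to find the grip axis.

```bash
python3 -m jog '[{"tx":2,"ty":0,"tz":0,"roll":0,"jaw":0.5},{"tx":0,"ty":0,"tz":0,"roll":0,"jaw":0.5}]'
python3 - <<'E'
from h import *
c=cap('wrist','w3.png');s=read_state();print(s['position']);print(c['T'],np.array(c['tool_from_camera']),c['f'])
for t,z in [('collar',.095),('stand',0),('pick',.01),('scraper',.01)]:
    for x in landmark_of('wrist',t)[:2]: print(t,round(x['p'],2),np.round(x['point']),onplane(c,x['point'],2,z))
for x in trace('wrist','stand')[:2]:
    print(x['p'],x['bbox'])
    ys,xs=np.nonzero(x['pixels']);P=np.array([onplane(c,(y,k),2,.055)[:2] for y,k in zip(ys,xs)],np.float32)
    print('rect',cv2.minAreaRect(P*1000))
for x in trace('wrist','scraper')[:2]:
    print(x['p'],x['bbox'])
l,t=np.array(proj(c,(.46,.232,.12)))[::-1].astype(int);print(l,t)
cv2.imwrite('pics/w3z.png',cv2.resize(c['img'][max(t-60,0):t+60,l-80:l+80,::-1],(800,600),interpolation=2))
E
```

```text
time_s: 8.5
position: [0.5107, 0.2319, 0.2942]
tcp_rot: [[-1.0, -0.0, -0.003], [-0.0, 1.0, -0.0], [0.003, -0.0, -1.0]]
force: [-0.4, -0.3, 0.3]
opening: 0.503
grasp_force: 0.0
[0.5122 0.232  0.2945]
[[-0.0011 -0.9578 -0.2874  0.4304]
 [ 1.     -0.0011 -0.0002  0.2323]
 [-0.0001 -0.2874  0.9578  0.4379]
 [ 0.      0.      0.      1.    ]] [[ 0.0008  0.957   0.2901  0.0807]
 [ 1.     -0.0007 -0.0005  0.0004]
 [-0.0002  0.2901 -0.957  -0.1434]
 [ 0.      0.      0.      1.    ]] 307.31240238765787
collar 0.9 [144. 283.] [0.46   0.2301 0.095 ]
collar 0.87 [211. 292.] [0.5366 0.2405 0.095 ]
stand 0.87 [ 42. 297.] [0.3388 0.2471 0.    ]
stand 0.76 [136. 261.] [0.4564 0.1989 0.    ]
pick 0.6 [130. 234.] [0.4476 0.1639 0.01  ]
scraper 0.76 [203. 292.] [0.5501 0.2419 0.01  ]
scraper 0.74 [141. 285.] [0.4627 0.232  0.01  ]
0.65 [259.6, 2.4, 83.9, 64.0]
rect ((342.4391174316406, 249.9159393310547), (82.30233764648438, 41.76597213745117), 72.34957122802734)
0.6 [204.3, 107.1, 104.0, 60.3]
rect ((452.90777587890625, 197.2667694091797), (120.5985336303711, 50.600608825683594), 75.7509536743164)
0.76 [272.9, 133.4, 23.7, 34.2]
0.59 [286.5, 202.4, 13.2, 30.8]
284 146
```

View pics/w3z.png

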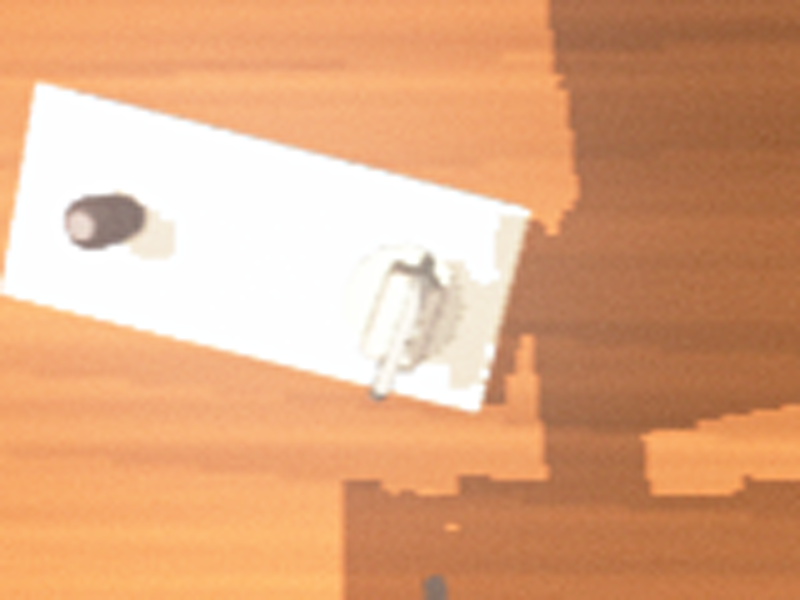

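Stand centre is (0.453, 0.197), which puts the well at (0.4615, 0.231), agreeing with the collar at (0.460, 0.230). The loop plane is about -17°, so I'll roll by +0.297 and descend.

```bash
python3 -m jog '[{"tx":0,"ty":0,"tz":0,"roll":0.1485,"jaw":0.6},{"tx":0,"ty":0,"tz":0,"roll":0.1485,"jaw":0.6},{"tx":2.44,"ty":-0.82,"tz":0,"roll":0,"jaw":0.6},{"tx":2.44,"ty":-0.82,"tz":0,"roll":0,"jaw":0.6},{"tx":0,"ty":0,"tz":4,"roll":0,"jaw":0.6},{"tx":0,"ty":0,"tz":4,"roll":0,"jaw":0.6},{"tx":0,"ty":0,"tz":0,"roll":0,"jaw":0.6}]'
python3 - <<'E'
from h import *
c=cap('wrist');s=read_state();print(s['position'],s['tcp_rot'])
for t,z in [('collar',.095)]:
    for x in landmark_of('wrist',t)[:2]: print(t,round(x['p'],2),np.round(x['point']),onplane(c,x['point'],2,z))
E
```

```text
time_s: 9.55
position: [0.4578, 0.2297, 0.2105]
tcp_rot: [[-0.956, 0.293, -0.011], [0.293, 0.956, -0.003], [0.009, -0.006, -1.0]]
force: [-0.8, 0.2, -0.6]
opening: 0.599
grasp_force: 0.0
[0.4598 0.2302 0.2129] [[-0.9562  0.2928 -0.0056]
 [ 0.2928  0.9562 -0.0014]
 [ 0.0049 -0.003  -1.    ]]
collar 0.78 [215. 288.] [0.4615 0.2313 0.095 ]
collar 0.48 [280. 323.] [0.5327 0.2442 0.095 ]
```

```bash
python3 -m jog '[{"tx":-0.15,"ty":0.1,"tz":3,"roll":0,"jaw":0.6},{"tx":0,"ty":0,"tz":3,"roll":0,"jaw":0.6},{"tx":0,"ty":0,"tz":2.2,"roll":0,"jaw":0.6},{"tx":0,"ty":0,"tz":0,"roll":0,"jaw":0.6}]';python3 -m jog '[{"tx":0,"ty":0,"tz":0.3,"roll":0,"jaw":0},{"tx":0,"ty":0,"tz":0,"roll":0,"jaw":0},{"tx":0,"ty":0,"tz":0,"roll":0,"jaw":0},{"tx":0,"ty":0,"tz":0,"roll":0,"jaw":0},{"tx":0,"ty":0,"tz":0,"roll":0,"jaw":0},{"tx":0,"ty":0,"tz":0,"roll":0,"jaw":0}]'
```

```text
time_s: 10.05
position: [0.4632, 0.2311, 0.1321]
tcp_rot: [[-0.956, 0.293, -0.002], [0.293, 0.956, -0.0], [0.001, -0.001, -1.0]]
force: [-0.4, 0.1, 0.9]
opening: 0.6
grasp_force: 0.0
time_s: 10.65
position: [0.463, 0.2312, 0.1299]
tcp_rot: [[-0.956, 0.293, 0.001], [0.293, 0.956, 0.0], [-0.001, 0.0, -1.0]]
force: [0.4, -0.4, -0.6]
opening: 0.136
grasp_force: 0.0
```

```bash
python3 -m jog '[{"tx":0,"ty":0,"tz":0,"roll":0,"jaw":0},{"tx":0,"ty":0,"tz":0,"roll":0,"jaw":0},{"tx":0,"ty":0,"tz":0,"roll":0,"jaw":0}]'
```

```text
time_s: 10.95
position: [0.4631, 0.2312, 0.1298]
tcp_rot: [[-0.956, 0.293, 0.0], [0.293, 0.956, 0.0], [-0.0, 0.0, -1.0]]
force: [-0.2, -0.1, 3.3]
opening: 0.138
grasp_force: 30.0
```

Gripped on the 12 mm flats with 30 N. The tool can't tilt, so I'll lean the scraper about 30° in the grip against the stand's far top edge. First lift it clear and bring the rod down beside the +x face.

```bash
python3 -m jog '[{"tx":0,"ty":0,"tz":-2,"roll":0,"jaw":0},{"tx":0,"ty":0,"tz":-2,"roll":0,"jaw":0},{"tx":0,"ty":0,"tz":-2.2,"roll":0,"jaw":0},{"tx":0,"ty":0,"tz":0,"roll":0,"jaw":0},{"tx":-1.8,"ty":-1.3,"tz":0,"roll":0,"jaw":0},{"tx":-1.8,"ty":-1.3,"tz":0,"roll":0,"jaw":0},{"tx":0,"ty":0,"tz":0,"roll":0,"jaw":0},{"tx":0,"ty":0,"tz":0,"roll":0,"jaw":0}]'
python3 - <<'E'
from h import *
C={n:cap(n,n+'2.png') for n in('scene','side')}
s=read_state();print(s['position'],s['opening'],s['force'])
for t in ['collar','scraper']:
  for n in C:
    for x in landmark_of(n,t)[:2]: print(t,n,np.round(x['point']),round(x['p'],2),'expect',proj(C[n],s['position']-np.array([0,0,.035 if t=='collar' else .12])))
a=C['side']['img'][200:360,130:330,::-1];b=C['scene']['img'][110:270,300:500,::-1]
cv2.imwrite('pics/c2.png',cv2.resize(np.hstack([a,b]),(800,320)))
E
```

```text
time_s: 11.75
position: [0.489, 0.1955, 0.1904]
tcp_rot: [[-0.956, 0.294, -0.003], [0.294, 0.956, 0.0], [0.002, -0.001, -1.0]]
force: [0.2, -0.6, -0.8]
opening: 0.136
grasp_force: 30.0
[0.4886 0.1961 0.1907] 0.13433461349118606 [-0.1849  0.7227 -0.8426]
collar scene [231. 379.] 0.75 expect [179.9523 354.8751]
collar scene [181. 354.] 0.69 expect [179.9523 354.8751]
collar side [260. 211.] 0.78 expect [256.9459 211.1215]
collar side [296. 166.] 0.7 expect [256.9459 211.1215]
scraper scene [211. 348.] 0.82 expect [212.3646 351.1409]
scraper scene [280. 246.] 0.69 expect [212.3646 351.1409]
scraper side [326. 179.] 0.52 expect [300.7897 216.0659]
```

View pics/c2.png

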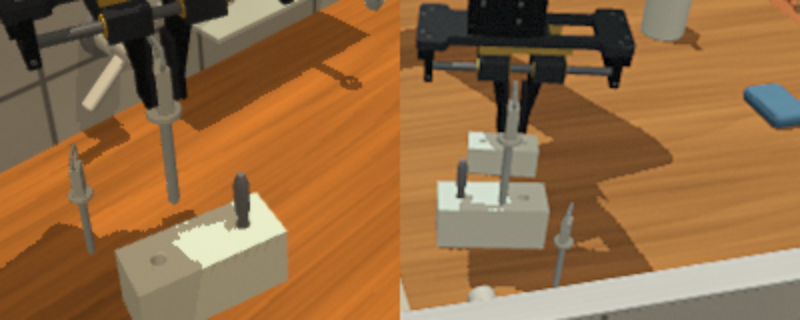

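The rod hangs upright beside the stand and nothing has slipped. I'll lower it 45 mm, then arc toward the robot so the rod leans on the edge.

```bash
python3 -m jog '[{"tx":0,"ty":0,"tz":2.5,"roll":0,"jaw":0},{"tx":0,"ty":0,"tz":2,"roll":0,"jaw":0},{"tx":0,"ty":0,"tz":0,"roll":0,"jaw":0},{"tx":0.6,"ty":0,"tz":0,"roll":0,"jaw":0},{"tx":0.6,"ty":0,"tz":0.04,"roll":0,"jaw":0},{"tx":0.65,"ty":0,"tz":0.05,"roll":0,"jaw":0},{"tx":0,"ty":0,"tz":0,"roll":0,"jaw":0}]'; python3 -m jog '[{"tx":0.62,"ty":0,"tz":0.1,"roll":0,"jaw":0},{"tx":0.61,"ty":0,"tz":0.16,"roll":0,"jaw":0},{"tx":0.6,"ty":0,"tz":0.2,"roll":0,"jaw":0},{"tx":0.58,"ty":0,"tz":0.23,"roll":0,"jaw":0},{"tx":0,"ty":0,"tz":0,"roll":0,"jaw":0}]'
python3 - <<'E'
from h import *
C={n:cap(n,n+'3.png') for n in('scene','side')}
s=read_state();print(s['position'],s['opening'],s['force'])
a=C['side']['img'][200:360,130:330,::-1];b=C['scene']['img'][110:270,300:500,::-1]
cv2.imwrite('pics/c3.png',cv2.resize(np.hstack([a,b]),(800,320)))
E
```

```text
time_s: 12.75
position: [0.4726, 0.2016, 0.1469]
tcp_rot: [[-0.956, 0.292, 0.004], [0.292, 0.956, 0.0], [-0.003, 0.002, -1.0]]
force: [2.2, -0.7, 0.4]
opening: 0.134
grasp_force: 30.0
time_s: 13.25
position: [0.4476, 0.2088, 0.1384]
tcp_rot: [[-0.956, 0.292, -0.002], [0.292, 0.956, 0.001], [0.002, 0.0, -1.0]]
force: [2.6, 1.0, 2.1]
opening: 0.134
grasp_force: 30.0
[0.4478 0.2085 0.1383] 0.13582166933754564 [1.707  0.4558 1.1824]
```

View pics/c3.png

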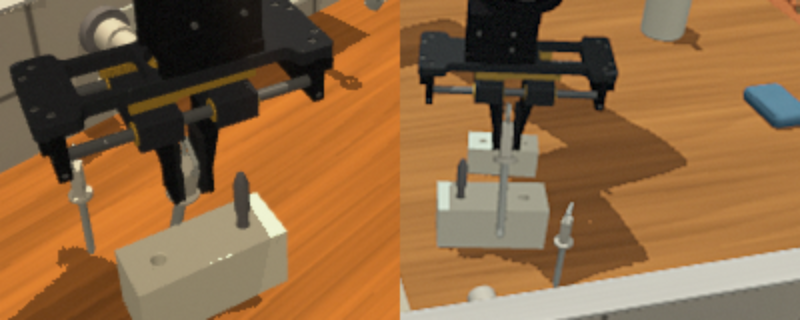

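Tilting works: about 24° so far. I'll finish to about 31°, then lift and measure.

```bash
python3 -m jog '[{"tx":0.57,"ty":0,"tz":0.28,"roll":0,"jaw":0},{"tx":0.5,"ty":0,"tz":0.3,"roll":0,"jaw":0},{"tx":0,"ty":0,"tz":0,"roll":0,"jaw":0},{"tx":-0.5,"ty":0,"tz":-2,"roll":0,"jaw":0},{"tx":-1,"ty":0,"tz":-3,"roll":0,"jaw":0},{"tx":0,"ty":0,"tz":-3,"roll":-0.1485,"jaw":0},{"tx":0,"ty":0,"tz":-2,"roll":-0.1485,"jaw":0},{"tx":0,"ty":0,"tz":0,"roll":0,"jaw":0}]'
cat > tilt.py <<'E'
from h import *
from scipy.optimize import least_squares
C={n:cap(n,n+'_t.png') for n in('scene','side')}
s=read_state();p=s['position'];R=s['tcp_rot'];print(p,s['opening'],s['force'])
ob=[]
for t,d in [('collar',35),('scraper',120)]:
  for n in C:
    for x in landmark_of(n,t):
      g=proj(C[n],p+(-.5*R[:,0]+.866*R[:,2])*d/1000)
      e=np.array(x['point'])-g
      print(t,n,np.round(x['point'],1),round(x['p'],2),np.round(e,1))
      if np.linalg.norm(e)<25: ob.append((n,t,np.array(x['point'])))
def f(v):
    th,dl=v;o=[]
    for n,t,q in ob:
        o+=list(proj(C[n],p+(-np.sin(th)*R[:,0]+np.cos(th)*R[:,2])*(dl-(.085 if t=='collar' else 0)))-q)
    return o
if len(ob)>1:
    r=least_squares(f,[.5,.12],loss='soft_l1');print('tilt',np.degrees(r.x[0]),'grasp at',r.x[1],np.round(f(r.x),1))
E
python3 tilt.py
```

```text
time_s: 14.15
position: [0.4525, 0.2071, 0.2342]
tcp_rot: [[-1.0, -0.0, -0.0], [-0.0, 1.0, 0.001], [0.0, 0.001, -1.0]]
force: [-0.1, 0.4, -0.8]
opening: 0.131
grasp_force: 30.0
[0.4511 0.2067 0.2318] 0.13469426116209718 [-0.3887  0.6936 -0.5214]
collar scene [152.8 357.4] 0.88 [-1.8 -1.4]
collar scene [231.  380.4] 0.58 [76.4 21.6]
collar side [240.  208.3] 0.81 [ 0.6 -2.3]
collar side [296.9 165.5] 0.66 [ 57.5 -45.1]
scraper scene [197.9 364.2] 0.55 [1. 2.]
scraper scene [253.1 376.5] 0.51 [56.2 14.3]
scraper side [322.8 174.6] 0.88 [ 54.1 -23.7]
scraper side [261.2 197.4] 0.86 [-7.5 -0.9]
tilt 35.417185851490764 grasp at 0.1192255535932544 [ 1.4  1.9 -2.8  1.1 -1.  -0.1  1.2 -3.1]
```

Tilt is about 31–35° with the grasp 119 mm up. I'll carry it over toward the eyelet and re-measure there.

```bash
python3 -m jog '[{"tx":0,"ty":-4.7,"tz":0,"roll":0,"jaw":0},{"tx":0,"ty":-4.7,"tz":0,"roll":0,"jaw":0},{"tx":0,"ty":-4.7,"tz":0,"roll":0,"jaw":0},{"tx":0,"ty":-4.7,"tz":0,"roll":0,"jaw":0},{"tx":0,"ty":-4.7,"tz":0,"roll":0,"jaw":0},{"tx":0,"ty":-4.7,"tz":0,"roll":0,"jaw":0},{"tx":0,"ty":-4.7,"tz":0,"roll":0,"jaw":0},{"tx":0,"ty":0,"tz":0,"roll":0,"jaw":0}]'
python3 tilt.py
python3 - <<'E'
from h import *
rs=[]
for n in ('scene','side','scene','side','wrist'):
    c=cap(n,'e_'+n+'.png')
    for x in landmark_of(n,'eyelet')[:1]: print(n,round(x['p'],2),np.round(x['point'],1),onplane(c,x['point'],2,.115)); rs.append(ray(c,x['point']))
    for x in trace(n,'eyelet')[:1]: print(n,x['p'],x['bbox'])
print(tri(rs))
im=[cv2.imread('pics/e_side.png')[140:260,220:380],cv2.imread('pics/e_scene.png')[150:270,130:290]]
cv2.imwrite('pics/e1.png',cv2.resize(np.hstack(im),(800,300),interpolation=2))
E
```

```text
time_s: 15.25
position: [0.454, -0.1278, 0.2324]
tcp_rot: [[-1.0, 0.008, 0.001], [0.008, 1.0, -0.003], [-0.001, -0.003, -1.0]]
force: [0.2, -0.5, -0.1]
opening: 0.133
grasp_force: 30.0
[ 0.4524 -0.1227  0.232 ] 0.13384431144729572 [-0.7259  0.5618 -1.2795]
collar scene [174.4 183.1] 0.85 [-1.8 -7.2]
collar scene [232.5 379.1] 0.6 [ 56.3 188.8]
collar side [165.2 352.8] 0.74 [-2.1 -1.6]
collar side [298.  167.4] 0.59 [ 130.7 -187. ]
scraper scene [222.8 193.6] 0.94 [ 2.2 -3.5]
scraper scene [247.1 374.8] 0.63 [ 26.5 177.7]
scraper scene [282.2 244.2] 0.48 [61.6 47.1]
scraper side [189.9 332.7] 0.7 [-4.8 -0.7]
scraper side [325.2 174.6] 0.62 [ 130.5 -158.8]
tilt 35.02986598231199 grasp at 0.11759513792680594 [ 0.6  6.9  0.1  1.2 -2.6  3.   0.2 -1.9]
scene 0.61 [236.7 200. ] [ 0.5439 -0.1205  0.115 ]
side 0.56 [196.  316.8] [ 0.5476 -0.1137  0.115 ]
scene 0.5 [236.6 198.3] [ 0.5429 -0.1236  0.115 ]
scene 0.38 [318.9, 199.2, 53.0, 34.6]
side 0.67 [196.4 318.6] [ 0.5438 -0.115   0.115 ]
side 0.64 [309.8, 191.1, 17.1, 12.3]
(array([ 0.5465, -0.1195,  0.1148]), [np.float64(0.0020999728177054314), np.float64(0.004743551378733281), np.float64(0.004622696608820933), np.float64(0.00242890478113953)])
```

View pics/e1.png

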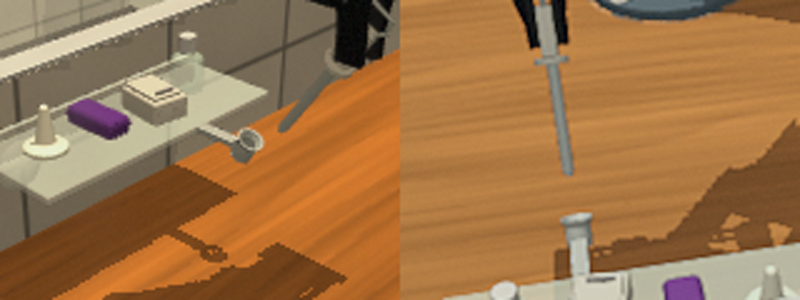

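The held rod is tilted and pointing down toward the eyelet. The eyelet rim is at scene (200, 237) and side (319, 196). Now I'll measure the tip against the eyelet in the same pictures, with the arm settled.

```bash
cat > rel.py <<'E'
from h import *
s=read_state();p=s['position'];R=s['tcp_rot'];print(p)
C={};L={}
for n in('scene','side'):
    C[n]=cap(n,n+'_r.png')
    for t in('collar','scraper','eyelet'): L[n,t]=[np.array(x['point']) for x in landmark_of(n,t)]
X={}
for t,g in [('collar',p+[.018,0,-.03]),('scraper',p+[.062,0,-.102]),('eyelet',np.array([.5465,-.121,.115]))]:
    rs=[]
    for n in C:
        q=proj(C[n],g);l=[x for x in L[n,t] if np.linalg.norm(x-q)<25]
        if l:
            b=min(l,key=lambda x:np.linalg.norm(x-q));rs.append(ray(C[n],b));print(t,n,np.round(b,1),'pred',np.round(q,1))
    if len(rs)==2: X[t],e=tri(rs);print(t,X[t],np.round(e,4))
if 'collar' in X and 'scraper' in X:
    v=X['collar']-X['scraper'];print('rod len',np.linalg.norm(v),'tilt',np.degrees(np.arctan2(-v[0],v[2])),'side',np.degrees(np.arctan2(v[1],v[2])))
    print('collar rel tcp',X['collar']-p,'tip rel tcp',X['scraper']-p)
if 'eyelet' in X and 'scraper' in X: print('eyelet-tip',X['eyelet']-X['scraper'])
E
python3 rel.py; python3 rel.py|tail -4
```

```text
[ 0.4531 -0.1221  0.2329]
collar scene [172.4 189. ] pred [176.  190.5]
collar side [165.9 353.2] pred [166.5 353.7]
collar [ 0.4696 -0.1218  0.2072] [0.0032 0.0032]
scraper scene [218.3 195.9] pred [220.4 197.3]
scraper side [187.1 334.1] pred [193.  332.2]
scraper [ 0.5167 -0.1255  0.1406] [0.0029 0.0029]
eyelet scene [237.3 199.8] pred [237.7 199.8]
eyelet side [196.9 320.1] pred [195.  319.4]
eyelet [ 0.5433 -0.1206  0.1124] [0.0008 0.0008]
rod len 0.08162055398145186 tilt 35.26337978004563 side 3.158037738776523
collar rel tcp [ 0.0165  0.0003 -0.0258] tip rel tcp [ 0.0636 -0.0034 -0.0923]
eyelet-tip [ 0.0267  0.0049 -0.0282]
eyelet [ 0.5477 -0.1183  0.1167] [0.0008 0.0008]
rod len 0.08325306315375881 tilt 36.62420419264495 side 1.9203786608565891
collar rel tcp [ 0.0196 -0.0018 -0.0264] tip rel tcp [ 0.0693 -0.004  -0.0932]
eyelet-tip [ 0.0253  0.0078 -0.023 ]
```

```bash
python3 -m jog '[{"tx":-1.5,"ty":0.4,"tz":0.3,"roll":0,"jaw":0},{"tx":0,"ty":0,"tz":0,"roll":0,"jaw":0},{"tx":0,"ty":0,"tz":0,"roll":0,"jaw":0},{"tx":0,"ty":0,"tz":0,"roll":0,"jaw":0}]'
sed -i 's/^print(p)//' rel.py; for i in 1 2 3; do python3 rel.py | grep -E '^\[|scene|side |^eyelet|rel|^rod'; done
python3 - <<'E'
from h import *
# rod axis line vs. TCP from scraper mask in each view
for n in('scene','side'):
    c=cap(n,'m_'+n+'.png');p=read_state()['position']
    for x in trace(n,'scraper'):
        l,t,w,h=x['bbox'];q=proj(c,p+[.04,0,-.065])
        if abs(l+w/2-q[1])<25 and abs(t+h/2-q[0])<40:
            ys,xs=np.nonzero(x['pixels']);
            rows=range(ys.min(),ys.max()+1,4);print(n,x['bbox'],[(r,round(xs[ys==r].mean(),1),(ys==r).sum()) for r in rows if (ys==r).any()])
    for x in trace(n,'eyelet'):
        print(n,'eye',x['p'],x['bbox'])
E
```

```text
time_s: 17.5
position: [0.468, -0.1178, 0.2298]
tcp_rot: [[-1.0, -0.0, -0.001], [-0.0, 1.0, 0.0], [0.001, 0.0, -1.0]]
force: [-0.6, 0.3, 0.3]
opening: 0.138
grasp_force: 30.0
[ 0.468  -0.1178  0.2298]
collar scene [181.4 190.1] pred [181.6 193.3]
collar side [167.2 345.5] pred [166.5 345.6]
scraper side [189.2 324.9] pred [192.7 325. ]
eyelet scene [240.  199.1] pred [237.7 199.8]
eyelet side [196.1 317.2] pred [195.  319.4]
eyelet [ 0.5508 -0.1214  0.1118] [0.0018 0.0018]
[ 0.468  -0.1181  0.23  ]
collar scene [180.8 191.1] pred [181.6 193.2]
collar side [167.1 346.5] pred [166.3 345.7]
scraper scene [226.5 197.8] pred [226.4 200. ]
scraper side [191.7 325.2] pred [192.5 325.1]
eyelet scene [237.5 196.1] pred [237.7 199.8]
eyelet side [197.2 318. ] pred [195.  319.4]
eyelet [ 0.5469 -0.1238  0.1121] [0.0054 0.0054]
rod len 0.0847811161490679 tilt 33.71301152664955 side 0.5449645314978834
collar rel tcp [ 0.0163 -0.0025 -0.0306] tip rel tcp [ 0.0634 -0.0032 -0.1011]
eyelet-tip [ 0.0155 -0.0026 -0.0168]
[ 0.4681 -0.118   0.23  ]
collar scene [181.1 190.8] pred [181.6 193.2]
collar sid
[... 1359 characters left out ...]
de [323.9, 137.6, 46.5, 52.5] [(140, np.float64(360.5), np.int64(2)), (144, np.float64(364.0), np.int64(5)), (148, np.float64(367.0), np.int64(3)), (152, np.float64(363.0), np.int64(9)), (156, np.float64(360.0), np.int64(5)), (160, np.float64(343.5), np.int64(4)), (164, np.float64(344.0), np.int64(7)), (168, np.float64(346.5), np.int64(12)), (172, np.float64(341.0), np.int64(7)), (176, np.float64(337.0), np.int64(7)), (180, np.float64(334.5), np.int64(6)), (184, np.float64(330.5), np.int64(6)), (188, np.float64(327.5), np.int64(6)), (192, np.float64(325.5), np.int64(2))]
side eye 0.64 [328.2, 137.5, 39.8, 53.2]
side eye 0.48 [309.5, 189.0, 17.6, 15.2]
side eye 0.4 [168.0, 165.4, 158.2, 93.1]
```

Eyelet ≈ (0.549, -0.122, 0.114) and tip ≈ (0.534, -0.118, 0.131). I'll align y, then feed the tip into the mouth along the bore axis.

```bash
python3 -m jog '[{"tx":-1.1,"ty":-0.35,"tz":1.0,"roll":0,"jaw":0},{"tx":0,"ty":0,"tz":0,"roll":0,"jaw":0},{"tx":0,"ty":0,"tz":0,"roll":0,"jaw":0}]';python3 -m jog '[{"tx":-0.3,"ty":0,"tz":0.5,"roll":0,"jaw":0},{"tx":-0.25,"ty":0,"tz":0.45,"roll":0,"jaw":0},{"tx":0,"ty":0,"tz":0,"roll":0,"jaw":0}]';python3 -m jog '[{"tx":-0.25,"ty":0,"tz":0.43,"roll":0,"jaw":0},{"tx":0,"ty":0,"tz":0,"roll":0,"jaw":0}]'; python3 rel.py
```

```text
time_s: 19.3
position: [0.4793, -0.1216, 0.2193]
tcp_rot: [[-1.0, -0.0, -0.001], [-0.0, 1.0, 0.001], [0.001, 0.001, -1.0]]
force: [-0.4, 0.7, 0.5]
opening: 0.133
grasp_force: 30.0
time_s: 19.6
position: [0.4846, -0.1214, 0.2097]
tcp_rot: [[-1.0, -0.0, -0.001], [-0.0, 1.0, 0.001], [0.001, 0.001, -1.0]]
force: [-0.4, 0.6, -0.4]
opening: 0.135
grasp_force: 30.0
time_s: 19.8
position: [0.4871, -0.1215, 0.2057]
tcp_rot: [[-1.0, -0.0, -0.0], [-0.0, 1.0, 0.0], [0.0, 0.0, -1.0]]
force: [-1.4, 0.5, -1.0]
opening: 0.136
grasp_force: 30.0
[ 0.4871 -0.1215  0.2057]
collar scene [196.5 191.7] pred [198.5 193.7]
collar side [176.2 337. ] pred [174.5 337.7]
collar [ 0.5031 -0.1219  0.1755] [0.0041 0.0041]
scraper scene [242.9 199.8] pred [243.1 200.5]
scraper side [193.9 321.2] pred [199.2 318.3]
scraper [ 0.5508 -0.1258  0.1109] [0.0051 0.0051]
eyelet scene [238.  199.6] pred [237.7 199.8]
eyelet side [195.2 317.4] pred [195.  319.4]
eyelet [ 0.5492 -0.1199  0.1151] [0.0018 0.0018]
rod len 0.08037875468408356 tilt 36.448911199041675 side 3.4472048689437105
collar rel tcp [ 0.016  -0.0005 -0.0302] tip rel tcp [ 0.0637 -0.0044 -0.0948]
eyelet-tip [-0.0016  0.0059  0.0042]
```

```bash
python3 -m jog '[{"tx":-0.3,"ty":0,"tz":0.45,"roll":0,"jaw":0},{"tx":0,"ty":0,"tz":0,"roll":0,"jaw":0}]';python3 -m jog '[{"tx":-0.3,"ty":0,"tz":0.45,"roll":0,"jaw":0},{"tx":0,"ty":0,"tz":0,"roll":0,"jaw":0}]';python3 -m jog '[{"tx":-0.3,"ty":0,"tz":0.45,"roll":0,"jaw":0},{"tx":0,"ty":0,"tz":0,"roll":0,"jaw":0}]'
```

```text
time_s: 20.4
position: [0.4902, -0.1215, 0.2012]
tcp_rot: [[-1.0, -0.0, -0.0], [-0.0, 1.0, 0.0], [0.0, 0.0, -1.0]]
force: [0.0, 0.2, -0.7]
opening: 0.131
grasp_force: 30.0
time_s: 20.6
position: [0.4932, -0.1214, 0.1965]
tcp_rot: [[-1.0, -0.0, -0.001], [-0.0, 1.0, 0.0], [0.001, 0.0, -1.0]]
force: [-0.0, 0.0, -0.6]
opening: 0.134
grasp_force: 30.0
time_s: 20.8
position: [0.4962, -0.1214, 0.1921]
tcp_rot: [[-1.0, -0.0, -0.001], [-0.0, 1.0, 0.0], [0.001, 0.0, -1.0]]
force: [-0.1, -0.2, -0.9]
opening: 0.138
grasp_force: 30.0
```

No contact force yet, so I'll probe sideways to confirm the rod is captive in the bore.

```bash
python3 -m jog '[{"tx":0,"ty":0.4,"tz":0,"roll":0,"jaw":0},{"tx":0,"ty":0,"tz":0,"roll":0,"jaw":0}]';python3 -m jog '[{"tx":0,"ty":-0.4,"tz":0,"roll":0,"jaw":0},{"tx":0,"ty":-0.4,"tz":0,"roll":0,"jaw":0},{"tx":0,"ty":0,"tz":0,"roll":0,"jaw":0}]';python3 -m jog '[{"tx":0,"ty":0.4,"tz":0,"roll":0,"jaw":0},{"tx":0,"ty":0,"tz":0,"roll":0,"jaw":0}]'
```

```text
time_s: 21.0
position: [0.496, -0.1174, 0.1926]
tcp_rot: [[-1.0, -0.0, -0.0], [-0.0, 1.0, -0.001], [0.0, -0.001, -1.0]]
force: [-0.4, -0.2, -1.6]
opening: 0.132
grasp_force: 30.0
time_s: 21.3
position: [0.4955, -0.124, 0.1925]
tcp_rot: [[-1.0, 0.001, -0.001], [0.001, 1.0, 0.004], [0.001, 0.004, -1.0]]
force: [1.5, 6.4, 1.3]
opening: 0.137
grasp_force: 30.0
time_s: 21.5
position: [0.4961, -0.1216, 0.1927]
tcp_rot: [[-1.0, -0.001, 0.0], [-0.001, 1.0, -0.001], [-0.0, -0.001, -1.0]]
force: [-0.7, 0.8, -0.4]
opening: 0.134
grasp_force: 30.0
```

```bash
python3 -m jog '[{"tx":0,"ty":0.4,"tz":0,"roll":0,"jaw":0},{"tx":0,"ty":0.3,"tz":0,"roll":0,"jaw":0},{"tx":0,"ty":0,"tz":0,"roll":0,"jaw":0}]';python3 -m jog '[{"tx":0,"ty":-0.5,"tz":0,"roll":0,"jaw":0},{"tx":0.5,"ty":0,"tz":0,"roll":0,"jaw":0},{"tx":0,"ty":0,"tz":0,"roll":0,"jaw":0}]';python3 -m jog '[{"tx":-0.5,"ty":0,"tz":0,"roll":0,"jaw":0},{"tx":-0.5,"ty":0,"tz":0,"roll":0,"jaw":0},{"tx":0,"ty":0,"tz":0,"roll":0,"jaw":0}]';python3 -m jog '[{"tx":0.5,"ty":0,"tz":0,"roll":0,"jaw":0},{"tx":0,"ty":0,"tz":0,"roll":0,"jaw":0}]'
```

```text
time_s: 21.8
position: [0.4965, -0.116, 0.1929]
tcp_rot: [[-1.0, -0.001, 0.001], [-0.001, 1.0, -0.004], [-0.001, -0.004, -1.0]]
force: [-0.9, -5.4, -1.8]
opening: 0.133
grasp_force: 30.0
time_s: 22.1
position: [0.4917, -0.1197, 0.193]
tcp_rot: [[-1.0, 0.001, 0.002], [0.001, 1.0, -0.0], [-0.002, -0.0, -1.0]]
force: [1.4, -1.2, 0.5]
opening: 0.136
grasp_force: 30.0
time_s: 22.4
position: [0.4999, -0.1189, 0.192]
tcp_rot: [[-1.0, -0.001, -0.004], [-0.001, 1.0, 0.001], [0.004, 0.001, -1.0]]
force: [-3.2, -1.0, -0.2]
opening: 0.138
grasp_force: 30.0
time_s: 22.6
position: [0.4959, -0.1193, 0.1926]
tcp_rot: [[-1.0, 0.0, 0.0], [0.0, 1.0, 0.0], [-0.0, 0.0, -1.0]]
force: [0.3, -0.1, -0.2]
opening: 0.133
grasp_force: 30.0
```

The rod is captive in ±x and ±y, with the bore centre at y ≈ -0.120. Feeding down.

```bash
python3 -m jog '[{"tx":-0.3,"ty":0,"tz":0.42,"roll":0,"jaw":0},{"tx":-0.3,"ty":0,"tz":0.42,"roll":0,"jaw":0},{"tx":-0.3,"ty":0,"tz":0.42,"roll":0,"jaw":0},{"tx":0,"ty":0,"tz":0,"roll":0,"jaw":0}]';python3 -m jog '[{"tx":-0.3,"ty":0,"tz":0.42,"roll":0,"jaw":0},{"tx":-0.3,"ty":0,"tz":0.42,"roll":0,"jaw":0},{"tx":0,"ty":0,"tz":0,"roll":0,"jaw":0}]';python3 -m jog '[{"tx":-0.3,"ty":0,"tz":0.42,"roll":0,"jaw":0},{"tx":-0.3,"ty":0,"tz":0.42,"roll":0,"jaw":0},{"tx":0,"ty":0,"tz":0,"roll":0,"jaw":0}]'; python3 rel.py
```

```text
time_s: 23.0
position: [0.5055, -0.1195, 0.1793]
tcp_rot: [[-1.0, -0.0, -0.0], [-0.0, 1.0, 0.0], [0.0, 0.0, -1.0]]
force: [-0.3, -0.2, -0.6]
opening: 0.133
grasp_force: 30.0
time_s: 23.3
position: [0.5113, -0.1195, 0.171]
tcp_rot: [[-1.0, -0.0, -0.001], [-0.0, 1.0, 0.0], [0.001, 0.0, -1.0]]
force: [-1.0, -0.4, -1.6]
opening: 0.136
grasp_force: 30.0
time_s: 23.6
position: [0.5171, -0.1194, 0.1626]
tcp_rot: [[-1.0, -0.0, -0.001], [-0.0, 1.0, 0.0], [0.001, 0.0, -1.0]]
force: [-0.4, -0.3, -0.9]
opening: 0.136
grasp_force: 30.0
[ 0.5171 -0.1194  0.1626]
collar scene [224.2 197.9] pred [226.5 199. ]
collar side [190.7 321.5] pred [189.5 323.7]
collar [ 0.5347 -0.1175  0.1338] [0.0046 0.0046]
scraper side [206.4 305.6] pred [212.  306.3]
eyelet scene [236.6 200.5] pred [237.7 199.8]
eyelet side [196.9 319.1] pred [195.  319.4]
eyelet [ 0.5437 -0.1186  0.1135] [0.0015 0.0015]
```

```bash
python3 -m jog '[{"tx":-0.28,"ty":0,"tz":0.42,"roll":0,"jaw":0},{"tx":-0.28,"ty":0,"tz":0.42,"roll":0,"jaw":0},{"tx":-0.28,"ty":0,"tz":0.42,"roll":0,"jaw":0},{"tx":0,"ty":0,"tz":0,"roll":0,"jaw":0}]';python3 -m jog '[{"tx":-0.2,"ty":0,"tz":0.3,"roll":0,"jaw":0},{"tx":0,"ty":0,"tz":0,"roll":0,"jaw":0}]';python3 -m jog '[{"tx":-0.15,"ty":0,"tz":0.25,"roll":0,"jaw":0},{"tx":0,"ty":0,"tz":0,"roll":0,"jaw":0}]'
```

```text
time_s: 24.4
position: [0.5256, -0.1194, 0.1497]
tcp_rot: [[-1.0, -0.0, -0.001], [-0.0, 1.0, 0.001], [0.001, 0.001, -1.0]]
force: [-0.3, 0.0, -3.0]
opening: 0.137
grasp_force: 30.0
time_s: 24.6
position: [0.5273, -0.1193, 0.1471]
tcp_rot: [[-1.0, -0.0, -0.001], [-0.0, 1.0, 0.001], [0.001, 0.001, -1.0]]
force: [-1.8, 0.1, -4.1]
opening: 0.131
grasp_force: 30.0
time_s: 24.8
position: [0.5283, -0.1193, 0.1454]
tcp_rot: [[-1.0, -0.0, -0.002], [-0.0, 1.0, 0.0], [0.002, 0.0, -1.0]]
force: [-3.9, 0.6, 1.9]
opening: 0.135
grasp_force: 30.0
```

```bash
python3 -m jog '[{"tx":-0.1,"ty":0,"tz":0.2,"roll":0,"jaw":0},{"tx":0,"ty":0,"tz":0,"roll":0,"jaw":0}]'; python3 rel.py
```

```text
time_s: 25.0
position: [0.5285, -0.1194, 0.1452]
tcp_rot: [[-1.0, -0.001, -0.003], [-0.001, 1.0, -0.0], [0.003, -0.0, -1.0]]
force: [-9.5, 1.0, 16.8]
opening: 0.136
grasp_force: 30.0
[ 0.5285 -0.1194  0.1452]
collar scene [236.7 199.8] pred [237.5 200.6]
collar side [195.2 318.7] pred [195.2 319. ]
collar [ 0.5462 -0.1198  0.116 ] [0.0013 0.0013]
scraper side [215.7 305.2] pred [216.8 302.2]
eyelet scene [237.7 197.8] pred [237.7 199.8]
eyelet side [197.2 317.3] pred [195.  319.4]
eyelet [ 0.5475 -0.1213  0.1123] [0.0046 0.0046]
```

Collar seated on the rim: the force rose to 17 N and collar and eyelet coincide. Relax, release and retreat.

```bash
python3 -m jog '[{"tx":0.05,"ty":0,"tz":-0.15,"roll":0,"jaw":0},{"tx":0,"ty":0,"tz":0,"roll":0,"jaw":0.6},{"tx":0,"ty":0,"tz":0,"roll":0,"jaw":0.6},{"tx":0,"ty":0,"tz":0,"roll":0,"jaw":0.6},{"tx":0,"ty":0,"tz":0,"roll":0,"jaw":0.6},{"tx":0,"ty":0,"tz":0,"roll":0,"jaw":0.6},{"tx":0,"ty":0,"tz":0,"roll":0,"jaw":0.6}]';python3 -m jog '[{"tx":0,"ty":0,"tz":-1,"roll":0,"jaw":0.6},{"tx":0,"ty":0,"tz":-2,"roll":0,"jaw":0.6},{"tx":0,"ty":0,"tz":-4,"roll":0,"jaw":0.6},{"tx":1,"ty":0,"tz":-4,"roll":0,"jaw":0.6},{"tx":4,"ty":0,"tz":-2,"roll":0,"jaw":0.6},{"tx":4,"ty":0,"tz":0,"roll":0,"jaw":0.6},{"tx":0,"ty":0,"tz":0,"roll":0,"jaw":0.6},{"tx":0,"ty":0,"tz":0,"roll":0,"jaw":0.6}]'
cat > chk.py <<'E'
from h import *
C={};P={}
for n in('scene','side'):
    C[n]=cap(n,'f_'+n+'.png')
    for t in('collar','scraper','eyelet','lock_tip','pick'):
        P[n,t]=[np.round(x['point'],1) for x in landmark_of(n,t)];print(n,t,*P[n,t])
    for t,g in [('collar',(.548,-.12,.114)),('scraper',(.5905,-.12,.0404)),('lock_tip',(.653,.172,.06))]:print(' pred',t,n,proj(C[n],g))
    for x in trace(n,'scraper'):print(n,'mask',np.round(x['bbox']))
E
python3 chk.py
```

```text
time_s: 26.1
position: [0.5297, -0.1195, 0.1446]
tcp_rot: [[-1.0, -0.0, 0.0], [-0.0, 1.0, -0.0], [-0.0, -0.0, -1.0]]
force: [-0.1, 0.2, 0.3]
opening: 0.563
grasp_force: 0.0
time_s: 26.9
position: [0.4393, -0.1196, 0.2756]
tcp_rot: [[-1.0, 0.001, 0.002], [0.001, 1.0, -0.001], [-0.002, -0.001, -1.0]]
force: [0.6, -0.5, 1.1]
opening: 0.6
grasp_force: 0.0
scene collar [236.8 199. ] [228.7 379. ]
scene scraper [252.  377.1]
scene eyelet [236.9 197.9]
scene lock_tip
scene pick
 pred collar scene [238.5625 200.4317]
 pred scraper scene [282.0914 207.1287]
 pred lock_tip scene [274.6889 367.2397]
scene mask [196. 204.  12.  54.]
scene mask [378. 211.   9.  44.]
side collar [198.9 321. ] [295.4 167.7]
side scraper [218.3 304.2] [326.2 175.6] [347.8 234.1]
side eyelet [197.2 317.6]
side lock_tip [253.3 172. ]
side pick
 pred collar side [195.3411 318.5525]
 pred scraper side [217.7991 302.3535]
 pred lock_tip side [254.482  173.3324]
side mask [163. 271.  14.  56.]
side mask [304. 179.  29.  36.]
```

Collar and tip match the seated pose, the handle still points to its locked stop, and the robot is clear. Handing in.

```bash
python3 -c "
from rig import *
print(hand_in())"
```

```text
the job is handed in; nothing more can be done
None
```

I handed the job in at about 27 s on the clock (67 s allowed), with the lock handle at its locked stop and the large scraper released and seated collar-on-rim in the eyelet; hand-in returned no verdict. I kept clear of the pick and the things on the shelf, but the networks did not report the pick in the final pictures, so its place is not confirmed.

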